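# Shut and latch the key cabinet

### The job

The key cabinet's door has been left ajar. Push the door fully shut with the fingertips, and only then flip the red-tipped lever on the cabinet's top over towards the door, past its centre, so that it snaps into its locked position. Push only, do not pick anything up, and leave the things around and on the cabinet where they are.

Things in the scene. Friction and masses are not known exactly. Their poses are not given: they have to be found in the camera images.
- key_cabinet: small wooden key cabinet fixed to the shelf: 80 mm deep (x), 200 mm wide (y), 180 mm high, door not counted. Origin: centre of its underside; z up. Its open front with the door looks to its own -x, roughly towards the robot; its yaw varies.
- door (a joint): opening angle of the cabinet door, rad: 0 = fully shut; starts ajar at 0.35 to 0.85, the free edge swung out to the cabinet's -x. Stays where left, light friction (0.04 N m). Pale wooden panel with a blue and white tile inset, 12 mm thick, 196 mm wide, its top 177 mm above the shelf. Hinge line vertical, at the front left edge.
- door_hinge_top (a point): point on the door's hinge line, level with the door's top edge; in the cabinet's frame at x = -52, y = +98, z = 177 mm. The door's front face passes through the hinge line
- door_free_top (a point): front top corner of the door at its free edge, 196 mm along the front face from the hinge line; moves with the door
- door_knob (a point): end of the small brass knob (18 mm ball) on the door's front, 27 mm out from the face, 171 mm from the hinge line, 78 mm above the shelf; moves with the door
- latch (a joint): angle of the over-centre lever on the cabinet's top, rad: 0 = unlocked (start), lever leaning 0.6 rad back, away from the door, hook raised; 0.6 = upright, the centre; 1.2 = locked, leaning 0.6 rad forward over the door, hook down in front of it. A spring snaps it to the nearer end: 0.2 N m at the ends, none at centre. Flipped while the door is ajar, the hook keeps the door from shutting.
- latch_pivot (a point): pivot of the lever latch, in the cabinet's frame at x = -20, y = -75, z = 195 mm (15 mm above the cabinet's top); the axis is parallel to the cabinet's y. While unlocked, the raised steel hook, 24 mm wide, reaches forward to x = -66 mm and up to z = 240 mm
- lever_tip (a point): middle of the end of the lever's red plastic tip, 68 mm from the pivot; moves with the lever. The red part is 30 mm wide, 10 mm thick, 24 mm long; the steel below it 24 mm wide, 6 mm thick. Unlocked it lies 251 mm above the shelf, at x = +18, y = -75 mm in the cabinet's frame, with free space on its far side
- rooster_mid (a point): black painted ceramic rooster figurine with red comb, 75 x 68 mm, 136 mm tall; loose, to be left alone; the point is its centre, half-way up
- jar_mid (a point): clear glass jar with a screwed-on steel lid, 72 mm across, 110 mm tall; loose, to be left alone; the point is its centre, half-way up
- torch_mid (a point): grey plastic torch standing on its head, 50 mm across at the foot, 147 mm tall; loose, to be left alone; the point is its centre, half-way up
- mirror_mid (a point): folded round steel pocket mirror, 64 mm across, 12 mm thick, lying on top of the key cabinet, on the hinge half; loose, to be left alone; the point is its centre, half-way up
- polish_tin_mid (a point): round green tin with a brass-coloured lid, 62 mm across, 30 mm tall; loose, to be left alone; the point is its centre, half-way up
- cup_mid (a point): blue ceramic cup, 72 mm across, 70 mm tall; loose, to be left alone; the point is its centre, half-way up

How it is judged:
On the way, in this order (a step that is already met when the one before it is completed fails the run):
1. the door is pushed shut while the latch is still unlocked (value of joint door below 0.04 rad and value of joint latch below 0.3 rad), for 0.2 s.
2. the lever has snapped over into its locked position with the door shut (value of joint latch above 1.1 rad and value of joint door below 0.06 rad), for 0.2 s.
At the end, for the whole second after the job is handed in: The door is shut (within 0.06 rad), the latch lever rests in its locked position (above 1.1 of 1.2 rad), both are still, and every loose thing is within 20 mm of where it stood (all of step 2 and velocity of joint latch between -0.1 and 0.1 rad/s and velocity of joint door between -0.1 and 0.1 rad/s and distance of each of rooster_mid, jar_mid, torch_mid, mirror_mid, polish_tin_mid, cup_mid from where it was at the start of the episode below 0.02 m); the robot touches nothing.
It fails at once if the latch was flipped past centre while the door was open (value of joint latch above 0.65 rad and value of joint door above 0.08 rad).
It fails at once if a bystander was lifted, carried or knocked more than 20 mm from its place (distance of any of rooster_mid, jar_mid, torch_mid, mirror_mid, polish_tin_mid, cup_mid from where it was at the start of the episode above 0.02 m).
It fails at once if a bystander was tipped over (angle between any of rooster_mid, jar_mid, torch_mid, mirror_mid, polish_tin_mid, cup_mid's own z axis and vertical above 0.5 rad).
It also fails if it takes over 43 s, if anything falls off the work surface, if the arm or the gripper's body presses on something with over 40 N, if the wrist force passes 120 N, or if a joint passes its speed limit or range.

### The arm

A 7-joint arm with a two-finger parallel gripper is mounted at the origin on the work surface. World frame = base frame: x ahead of the robot, y to its left, z up, the work surface at z = 0. Lengths are in m, angles in rad, forces in N, time in s.
With the tool pointing down it reaches from about 0.4 to 0.85 m from the base axis. Payload 10.4 kg.
Tool frame: the origin (TCP) lies at the very end of the fingers, on their centre line; the grasp point (between the pads) lies 19 mm behind it; z points along the fingers, y is the line along which they close (so a half turn about z gives the same grasp; the last joint's range is limited). The gripper opens to 87 mm and grips with 3 to 60 N. Pads are 19 mm wide; open, the fingers measure 117 mm over their backs; the gripper's body (75 mm by 190 mm) begins 51 mm behind the grasp point.
Start: joints at [1.295, 0.332, -0.065, 1.46, 0.022, 1.35, -0.088], TCP at [0.156, -0.605, 0.223] pointing down, gripper open.
Joint ranges: [-2.6, 2.6], [-0.5, 2.12], [-1.47, 1.34], [0.16, 2.42], [-1.27, 4.41], [0.06, 2.06], [-2.6, 2.6]. Speed limits (rad/s): [2.22, 2.22, 2.79, 2.79, 3.14, 3.14, 3.14].

### API

Orientations are given as a unit quaternion [x, y, z, w].
In Python, from bench import * gives the robot as it stands.
- The arm moves only by the tool step_arm, never from a script. Its arguments are lists of equal length, an entry for each row: "delta_pos": the shift along the world's x, y, z in units of 25 mm (1.0 is 25 mm), a list of three; "turn": the turn about the world's z in units of 0.12 rad (1.0 is 0.12 rad). In form: {"delta_pos": [[tx, ty, tz], ...], "turn": [turn, ...]}. A call has 1 to 12 rows; each row shifts and turns the commanded pose from where the row before left it; what a row does not reach is not made up. A row lasts 1/10 s, in which the tool goes at most 50 mm and 8.59 degrees, less where a joint would pass 70% of its speed; a pose out of reach is approached as far as the arm can. A call with a number of a shift or a turn outside -1 to 1 is refused whole. A call with a gripper value outside its range is refused whole. "grip" is the closure, from 0 (fully open) to 1 (shut), set as the call begins (left out, the last holds). The fingers move at their own pace and stop on an object; "newtons" is the grip in N (left out, the last holds). Time passes only in rows, so rows that do not move let the fingers close. It gives the time, the measured TCP pose, the force, the opening and the grip force at its end, in the units of the state.
- read_state(): the state, without advancing time (a new reading comes with each control period).
- camera(name): name is "scene" or "side" or "wrist"; returns a dict with "image" (420x560x3 uint8, red, green, blue), "z_map" (420x560 float32, m along the optical axis (not along the pixel's ray), 0 where there is no reading), "mtx" (3x3 intrinsics, pixels), "view" (4x4, takes a point from world to camera coordinates). Camera axes: x right, y up, looking along -z (the intrinsics and any distortion apply to the point x, -y, -z); pixel columns grow to the right and rows downward; lengths in m; the calibration is good to about 2 mm. A picture is of the moment at which its call begins.
- close_job(): hands the job in; it is judged then, once.
The state is a dict: "time": time; "joint_positions": joint angles; "joint_vel": joint speeds; "joint_torque": joint torques, N m; "ee_pos": TCP position; "eef_rot": TCP orientation; "ft_force": force on the tool from outside, world axes, zero at the start; "torque": the same for the moment, N m; "width": finger opening in m; "grip_force": force on a finger pad.
Only numpy, scipy, OpenCV 4.12 (cv2) and the standard library are available. Lean on these libraries where they do the work, as an engineer would, in place of code of your own. Each camera call takes 0.05 s, during which the arm holds its last target. There are 200 camera calls.

## Working session

There is one attempt and no reset: what is moved stays moved. The work goes in short steps, Python scripts to look and compute and a tool call to move; the robot and the scene stay as the last step left them, time stands still between calls to the robot, and variables do not carry over. Pictures are saved under pics/ and viewed, at most 10 in all, crops included, and the job is handed in when it is done.

Besides the shell and the picture viewer there is one more tool, called after ">>>" by a JSON object that holds its "op" and its "data". step_arm: Moves the arm, as the interface text tells. Shifts and turns lie within -1 to 1; 1 stands for 25 mm of shift or 0.12 rad of turn. Its arguments: {"type":"object","properties":{"delta_pos":{"type":"array"},"turn":{"type":"array"},"grip":{"type":"number"},"newtons":{"type":"number"}},"required":["delta_pos","turn"]}

```bash
mkdir -p pics; cat > h.py <<'E'
from bench import *
import numpy as np, cv2
def snap(n,f):
    c=camera(n); cv2.imwrite('pics/'+f+'.png',c['image'][:,:,::-1]); np.savez('pics/'+f+'.npz',**{k:c[k] for k in('image','z_map','mtx','view')}); return c
def pts(c):
    z=c['z_map']; K=c['mtx']; v,u=np.indices(z.shape)
    x=(u-K[0,2])/K[0,0]*z; y=(v-K[1,2])/K[1,1]*z
    P=np.stack([x,-y,-z,np.ones_like(z)],-1)
    return (P@np.linalg.inv(c['view']).T)[...,:3]
E
python3 - <<'E'
from h import *
for n in('scene','side'):
    c=snap(n,n+'0'); print(np.linalg.inv(c['view'])[:3,3])
s=read_state();print(s['ee_pos'],s['eef_rot'],s['time'],s['ft_force'])
E
```

```text
[0.83212781 0.45071688 0.90982927]
[ 0.54717308 -1.0283395   0.98708307]
[ 0.15621026 -0.60480714  0.22182938] [ 9.92023279e-01  1.26053145e-01 -1.13321289e-04 -6.36524889e-04] 0.1 [0.52484247 0.48721741 0.83368567]
```

View pics/scene0.png

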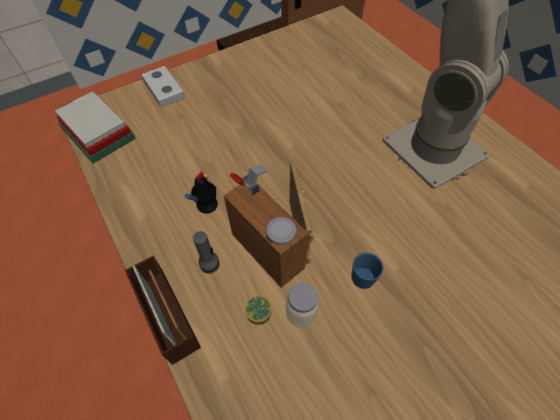

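View pics/side0.png

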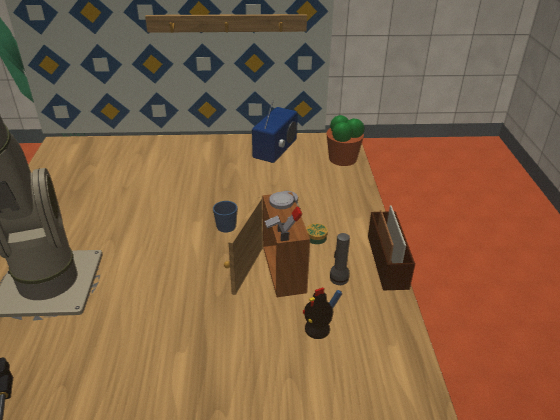

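The scene view shows the cabinet at about (265,230), its door ajar at (300,200), the lever's red tip at (237,179), the rooster at (205,195), and the jar at (302,305). In the side view the door is at (247,250), the lever at (293,218), and the rooster at (318,312), near the lever end.

```bash
python3 - <<'E'
from h import *
A=[];C=[]
for n in('scene0','side0'):
    c=np.load('pics/'+n+'.npz'); P=pts(c); ok=(c['z_map']>0)
    hsv=cv2.cvtColor(c['image'],cv2.COLOR_RGB2HSV)
    w=ok&(abs(P[...,0]-.6)<.3)&(abs(P[...,1])<.35)
    m=w&(abs(P[...,2]-.18)<.006)&(P[...,0]>.3)
    k,l,st,ce=cv2.connectedComponentsWithStats(m.astype('u1'))
    i=1+np.argmax(st[1:,4]); q=P[l==i]; 
    print(n,'top',st[i],cv2.minAreaRect((q[:,:2]*1000).astype('f4')), np.median(q[:,2]))
    print(cv2.boxPoints(cv2.minAreaRect((q[:,:2]*1000).astype('f4'))).round())
    r=w&(P[...,2]>.19)&(hsv[...,1]>150)&((hsv[...,0]<8)|(hsv[...,0]>172))
    print('red',r.sum(),P[r].mean(0) if r.any() else'', P[r].min(0),P[r].max(0))
    h=w&(P[...,2]>.2); print('high',P[h].min(0),P[h].max(0))
    A.append(P[w&(P[...,2]>.01)]);
A=np.vstack(A)
# height map
g=np.zeros((60,60))
for x,y,z in A:
    i=int((x-.3)/.01);j=int((y+.35)/.01)
    if 0<=i<60 and 0<=j<60:g[i,j]=max(g[i,j],z)
print('rows x from .9 down; cols y from +.25 to -.35 (cm)')
for i in range(59,5,-1): print('%.2f'%(.3+i*.01),''.join('%3d'%(g[i,j]*100) if g[i,j]>.01 else '  .' for j in range(59,-1,-1)))
E
```

```text
scene0 top [ 223  162   89   93 2391] ((564.2387084960938, 22.97748565673828), (189.81910705566406, 201.4353485107422), 8.4962158203125) 0.1798830740882863
[[455. 109.]
 [485. -91.]
 [673. -63.]
 [643. 137.]]
red 81 [ 0.64199671 -0.03626213  0.24787678] [ 0.63187597 -0.05347628  0.23236503] [ 0.65041531 -0.02585293  0.25565928]
high [ 0.56652343 -0.06644248  0.20009226] [ 0.65136902 -0.02415708  0.25565928]
side0 top [272 216  38  30 547] ((627.559814453125, -23.479339599609375), (80.40045166015625, 96.53827667236328), 8.12804889678955) 0.1810750721300789
[[581.  19.]
 [595. -77.]
 [674. -66.]
 [661.  30.]]
red 91 [ 0.64169971 -0.04608278  0.24621632] [ 0.63202294 -0.06061743  0.23359666] [ 0.65191722 -0.0268286   0.2550981 ]
high [ 0.56839037 -0.07042518  0.20027688] [ 0.65191722 -0.02467096  0.2550981 ]
rows x from .9 down; cols y from +.25 to -.35 (cm)
0.89   .  .  .  .  .  .  .  .  9  9  . 11 11 11 11 12 11 11 11 11 11 11 11 11 11 12 11  .  .  .  9  9  .  .  .  .  .  .  .  .  .  .  .  .  .  .  .  .  .  .  .  .  .  .  .  .  .  .  .  .
0.88   .  .  .  .  .  .  .  .  9  9  . 11 11 1
[... 9111 characters left out ...]
.  .  .  .  .  .  .  .  .  .  .  .  .  .  .  .  .  .  .  .  .  .  .  .  .  .  .  .  .  .  .  .  .  .  .  .  .  .  .  .  .  .  .  .  .  .  .  .
0.38   .  .  .  .  .  .  .  .  .  .  .  .  .  .  .  .  .  .  .  .  .  .  .  .  .  .  .  .  .  .  .  .  .  .  .  .  .  .  .  .  .  .  .  .  .  .  .  .  .  .  .  .  .  .  .  .  .  .  .  .
0.37   .  .  .  .  .  .  .  .  .  .  .  .  .  .  .  .  .  .  .  .  .  .  .  .  .  .  .  .  .  .  .  .  .  .  .  .  .  .  .  .  .  .  .  .  .  .  .  .  .  .  .  .  .  .  .  .  .  .  .  .
0.36   .  .  .  .  .  .  .  .  .  .  .  .  .  .  .  .  .  .  .  .  .  .  .  .  .  .  .  .  .  .  .  .  .  .  .  .  .  .  .  .  .  .  .  .  .  .  .  .  .  .  .  .  .  .  .  .  .  .  .  .
```

>>> {"op": "step_arm", "data": {"delta_pos": [[0.8, 1, 0.1], [0.8, 1, 0.1], [0.8, 1, 0.1], [0.8, 1, 0.1], [0.8, 1, 0.1], [0.8, 1, 0.1], [0.8, 1, 0.1], [0.8, 1, 0.1], [0.8, 1, 0.1], [0.8, 1, 0.1], [0.8, 1, 0.1], [0.8, 1, 0.1]], "turn": [0.5, 0.5, 0.5, 0.5, 0.5, 0.5, 0.5, 0.5, 0.5, 0.5, 0.5, 0.5], "grip": 1, "newtons": 10}}

```text
time: 1.3
ee_pos: [0.3977, -0.3029, 0.2528]
eef_rot: [0.883, 0.47, 0.0, 0.0]
ft_force: [0.3, -0.7, -0.2]
width: 0.0027
grip_force: 0.0
```

>>> {"op": "step_arm", "data": {"delta_pos": [[0.17, 1, -0.1], [0.17, 1, -0.1], [0.17, 1, -0.1], [0.17, 1, -0.1], [0.17, 1, -0.1], [0.17, 1, -0.1], [0.17, 1, -0.1], [0.17, 1, -0.1], [0.17, 1, -0.1], [0.17, 1, -0.1], [0.17, 1, -0.1], [0.17, 1, -0.1]], "turn": [0.52, 0.52, 0.52, 0.52, 0.52, 0.52, 0.52, 0.52, 0.52, 0.52, 0.52, 0.52]}}

```text
time: 2.5
ee_pos: [0.4476, -0.003, 0.2224]
eef_rot: [0.65, 0.76, 0.0, 0.0]
ft_force: [0.5, 0.1, -0.4]
width: 0.0005
grip_force: 0.0
```

>>> {"op": "step_arm", "data": {"delta_pos": [[0, 0, -0.8], [0, 0, -0.8], [0, 0, -0.8], [0, 0, -0.8], [0.5, 0.07, 0], [0.5, 0.07, 0], [0.5, 0.07, 0], [0.5, 0.07, 0], [0.5, 0.07, 0], [0.5, 0.07, 0], [0, 0, 0]], "turn": [0, 0, 0, 0, 0, 0, 0, 0, 0, 0, 0]}}

```text
time: 3.6
ee_pos: [0.5233, 0.0069, 0.1423]
eef_rot: [0.651, 0.759, 0.001, -0.0]
ft_force: [-0.2, 0.2, 0.1]
width: 0.0007
grip_force: 0.0
```

```bash
python3 -c "
from h import *
snap('scene','s1')"
```

```text
(no output)
```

View pics/s1.png

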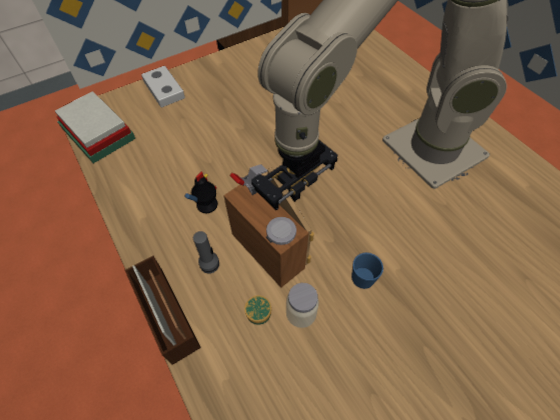

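The door is moving with the fingers. The body sits beside the hook at (258,180) and doesn't touch it. I'll keep pushing slowly, easing a little to +y.

>>> {"op": "step_arm", "data": {"delta_pos": [[0.25, 0.1, 0], [0.25, 0.1, 0], [0.25, 0.1, 0], [0.2, 0.05, 0], [0.1, 0.02, 0], [0.1, 0.02, 0]], "turn": [0, 0, 0, 0, 0, 0]}}

```text
time: 4.25
ee_pos: [0.5513, 0.0151, 0.1426]
eef_rot: [0.652, 0.758, 0.0, -0.0]
ft_force: [-0.7, -0.6, 1.2]
width: 0.0005
grip_force: 0.3
```

>>> {"op": "step_arm", "data": {"delta_pos": [[0.1, 0.01, 0], [0.1, 0.01, 0], [0.1, 0.01, 0]], "turn": [0, 0, 0]}}

```text
time: 4.55
ee_pos: [0.5556, 0.0155, 0.1422]
eef_rot: [0.652, 0.758, -0.003, -0.002]
ft_force: [-28.4, -2.8, 18.2]
width: 0.0004
grip_force: 15.8
```

>>> {"op": "step_arm", "data": {"delta_pos": [[-0.05, 0, 0], [0, 0, 0], [0, 0, 0]], "turn": [0, 0, 0]}}

```text
time: 4.85
ee_pos: [0.5553, 0.0155, 0.1424]
eef_rot: [0.652, 0.758, -0.002, -0.001]
ft_force: [-12.4, -1.0, 7.9]
width: 0.0003
grip_force: 7.3
```

>>> {"op": "step_arm", "data": {"delta_pos": [[-0.5, -0.07, 0], [-1, 0, 0], [-1, 0, 0], [-0.5, 0, 0.8], [0, 0, 1], [0, 0, 1], [0, 0, 1], [0, 0, 1]], "turn": [0, 0, 0, 0, 0, 0, 0, 0]}}

```text
time: 5.65
ee_pos: [0.4823, 0.0141, 0.2638]
eef_rot: [0.652, 0.758, 0.0, 0.0]
ft_force: [1.2, -0.0, -0.5]
width: 0.0007
grip_force: 0.0
```

```bash
python3 - <<'E'
from h import *
c=snap('side','d1'); 
for c in (c,snap('scene','d2')):
    P=pts(c); 
    m=(c['z_map']>0)&(P[...,2]>.03)&(P[...,2]<.172)&(P[...,0]>.4)&(P[...,0]<.6)&(abs(P[...,1])<.12)
    q=P[m]; 
    for y in np.arange(-.1,.12,.02):
        s=q[abs(q[:,1]-y)<.01]
        if len(s)>5: print('%.2f'%y,len(s),np.percentile(s[:,0],[2,20,50,80,98]).round(3))
E
```

```text
-0.08 276 [0.584 0.586 0.591 0.596 0.599]
-0.06 154 [0.555 0.565 0.58  0.582 0.594]
-0.04 52 [0.57  0.576 0.578 0.578 0.58 ]
-0.02 72 [0.572 0.573 0.574 0.576 0.576]
0.00 63 [0.569 0.569 0.571 0.571 0.572]
0.02 53 [0.566 0.567 0.567 0.569 0.57 ]
0.04 54 [0.562 0.564 0.564 0.565 0.567]
0.06 57 [0.56  0.56  0.562 0.563 0.563]
0.08 28 [0.558 0.558 0.559 0.561 0.561]
0.10 53 [0.555 0.555 0.556 0.558 0.558]
```

View pics/d1.png

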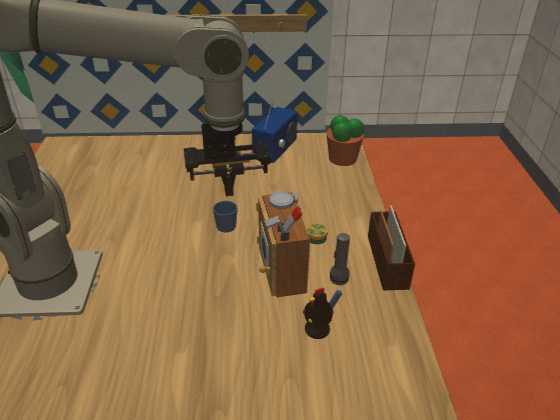

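The door is shut (slope matches the cabinet's yaw), and the lever is still unlocked at (293,215). Next, up and over, to come down behind the lever.

>>> {"op": "step_arm", "data": {"delta_pos": [[0, 0, 1], [0, 0, 1], [0, 0, 0.4], [0.94, -0.23, 0], [0.94, -0.23, 0], [0.94, -0.23, 0], [0.94, -0.23, 0], [0.94, -0.23, 0], [0.94, -0.23, 0], [0.94, -0.23, 0], [0.94, -0.23, 0], [0.94, -0.23, 0]], "turn": [0, 0, 0, 0, 0, 0, 0, 0, 0, 0, 0, 0]}}

```text
time: 6.95
ee_pos: [0.6947, -0.0379, 0.321]
eef_rot: [0.652, 0.758, -0.0, -0.0]
ft_force: [0.3, -0.1, 0.5]
width: 0.0004
grip_force: 0.0
```

>>> {"op": "step_arm", "data": {"delta_pos": [[0, 0, -0.8], [0, 0, -0.8], [0, 0, -0.8], [0, 0, -0.8], [0, 0, -0.7], [0, 0, 0]], "turn": [0, 0, 0, 0, 0, 0]}}

```text
time: 7.55
ee_pos: [0.6925, -0.0378, 0.2211]
eef_rot: [0.652, 0.758, -0.002, -0.002]
ft_force: [-0.2, 0.1, -0.6]
width: 0.0006
grip_force: 0.0
```

```bash
python3 -c "
from h import *
c=camera('side'); cv2.imwrite('pics/e1.png',cv2.resize(c['image'][130:270,200:400,::-1],None,fx=3,fy=3))"
```

```text
(no output)
```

View pics/e1.png

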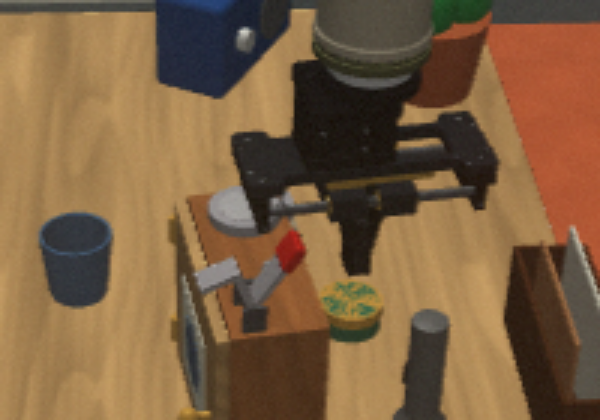

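The fingertips at (357,265) are directly behind the red tip at (290,250), with clearance. Now I'll push along the cabinet's -x.

>>> {"op": "step_arm", "data": {"delta_pos": [[-0.4, -0.06, 0], [-0.4, -0.06, 0], [-0.4, -0.06, 0], [-0.3, -0.045, 0], [-0.3, -0.045, 0], [-0.3, -0.045, 0], [-0.3, -0.045, 0]], "turn": [0, 0, 0, 0, 0, 0, 0]}}

```text
time: 8.3
ee_pos: [0.6353, -0.0462, 0.2277]
eef_rot: [0.652, 0.758, 0.002, 0.002]
ft_force: [2.3, 0.6, 1.9]
width: 0.0005
grip_force: 1.0
```

>>> {"op": "step_arm", "data": {"delta_pos": [[-0.3, -0.045, 0], [-0.3, -0.045, 0], [-0.2, -0.03, 0], [0, 0, 0]], "turn": [0, 0, 0, 0]}}

```text
time: 8.7
ee_pos: [0.6131, -0.05, 0.2249]
eef_rot: [0.652, 0.758, -0.0, -0.0]
ft_force: [-0.5, -0.2, 1.2]
width: 0.0002
grip_force: 0.0
```

```bash
python3 -c "
from h import *
c=camera('side'); cv2.imwrite('pics/e2.png',cv2.resize(c['image'][130:270,200:400,::-1],None,fx=3,fy=3))"
```

```text
(no output)
```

View pics/e2.png

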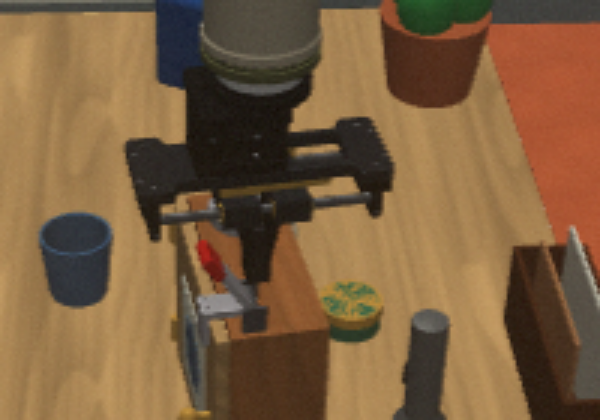

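The lever now leans forward, with its red tip at (208,258), and the hook is down in front of the door. I'll back off and raise the arm.

>>> {"op": "step_arm", "data": {"delta_pos": [[0.4, 0.06, 0], [0.6, 0.09, 0], [0.4, 0, 0.8], [0, 0, 1], [0, 0, 1], [0, 0, 1], [0, 0, 1], [0, 0, 0], [0, 0, 0], [0, 0, 0]], "turn": [0, 0, 0, 0, 0, 0, 0, 0, 0, 0]}}

```text
time: 9.75
ee_pos: [0.6489, -0.0459, 0.3437]
eef_rot: [0.652, 0.758, -0.0, -0.001]
ft_force: [-0.1, -0.4, -0.5]
width: 0.0002
grip_force: 0.0
```

```bash
python3 -c "
from h import *
c=camera('side'); cv2.imwrite('pics/e3.png',cv2.resize(c['image'][150:350,180:400,::-1],None,fx=2.8,fy=2.8))"
```

```text
(no output)
```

View pics/e3.png

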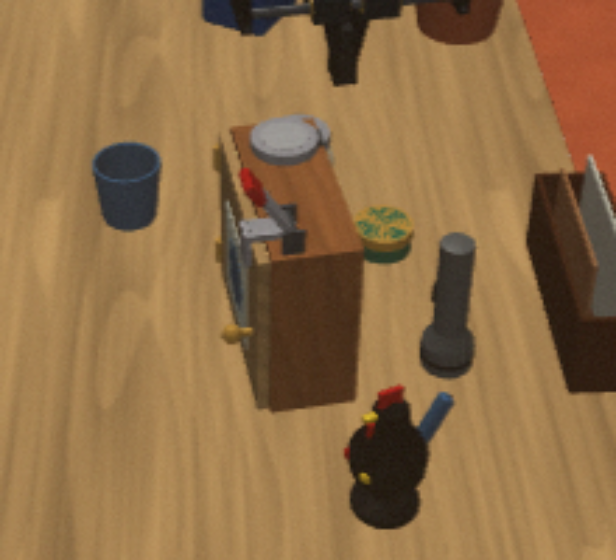

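The door is shut, the lever is locked (red tip at (252,187), hook down at (262,228)), the visible bystanders are undisturbed, and the arm is clear.

```bash
python3 -c "
from bench import *
print(close_job())"
```

```text
the job is handed in; nothing more can be done
None
```

The door was pushed shut first, then the lever was flipped into its locked position; the arm was clear, the bystanders I could see had not moved, and the job was handed in at about 10 s (no verdict was returned).

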